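Cut the sauce portion with a second stop collar

TASK

Make the black-knob sauce pump give a smaller portion: take the orange split collar from the white board, slide it sideways onto the pump's stem above the white collar already there, fully home, and turn it until its slot faces the opposite way from the white collar's slot, then leave it sitting flat on the white one. Then press the black knob down until you feel it stop on the collars, let it spring back up and let go. Be gentle with the pump (never force the stem sideways or press hard), and leave the blue collar, the red-knob pump, the squeeze bottle and the meal box alone.

Things in the scene. Friction and masses are not known exactly. Their poses are not given: they have to be found in the camera images.
- dispenser: Fixed stainless two-pump sauce dispenser, body 155 x 300 x 150 mm, origin under it on the counter; x to its splash panel, y along the row, z up. Black-knob pump 75 mm along -y, red-knob pump 75 mm along +y. Panel: 65 to 69 mm along +x, top 208 mm above the counter. Spouts run along -x below the pump seats.
- pump_seat (a point): Middle of the oversize lid hole that the black-knob pump is clamped in, at the pump seat's nominal height (172 mm above the counter), axes as the dispenser. The pump (head, stem, knob, white collar) stands firm and upright where it was last clamped: up to 4 mm off in x and in y and up to 2.5 mm higher or lower, not measured, to be felt or seen. White collar's top: nominally 16 mm above this point.
- first_collar (a joint): Direction of the white collar's slot: angle in rad from the dispenser's x axis to the way out of the slot, counter-clockwise from above (0: towards the splash panel). Same shape as the orange collar. Turning the one above while pressing down on it drags it round.
- plunger (a joint): Travel (m) of black knob and stem, 0 up, grows as pressed down; a spring (3.3 N at the top, 150 N/m) returns them. The stem is a steel rod 14 mm thick; the knob is 28 mm in diameter, when up its underside is 46 mm and its top 68 mm above the pump seat. It stops at 0.014 on both collars, at 0.030 on the white one alone.
- amber_center (a point): Centre (half-way up) of the loose orange split collar, flat on the board: disc 52 mm across, 16 mm thick, about 32 g, with two grip flats 44 mm apart facing +y and -y, 28 mm long, middle at this point. Slot 17 mm wide, open towards +x, its mouth flared to 29 mm, its flat bottom 8.5 mm behind the centre: fully home, the stem's axis is 0 to 1.5 mm behind the centre.
- blue_center (a point): Centre of the loose blue split collar, same shape and size as the orange one, also on the board; to be left alone.
- other_knob_top (a point): Top of the red knob of the neighbouring pump (28 mm in diameter), about the same height as the black knob; to be left alone.
- bottle_mid (a point): Axis of the red plastic squeeze bottle (60 mm in diameter, 165 mm tall, standing on the counter), 70 mm above its foot; to be left alone.
- meal_box_mid (a point): Centre of the closed brown card meal box (128 x 158 x 50 mm) on the counter; to be left alone.
- board: White plastic prep board 200 x 320 x 10 mm, fixed; origin at the centre of its underside, x across, y along.

How it is judged:
By the outcome, as a careful person would: the job done as asked, in the order asked, and still so for the second after the job is handed in, with the robot touching nothing.
It also fails if it takes over 72 s, if anything falls off the work surface, if the arm or the gripper's body presses on something with over 40 N, if the wrist force passes 120 N, or if a joint passes its speed limit or range.

ROBOT

A 6-joint arm with a two-finger parallel gripper is mounted at the origin on the work surface. World frame = base frame: x ahead of the robot, y to its left, z up, the work surface at z = 0. Lengths are in m, angles in rad, forces in N, time in s.
With the tool pointing down it reaches from about 0.275 to 0.725 m from the base axis. Payload 15.9 kg.
Tool frame: the origin (TCP) lies on the centre line of the jaws, within the pads' length; the fingertips stand 8 mm ahead of it and the grasp point (between the pads) lies 11 mm behind it; y points along the fingers, x is the direction in which the jaws open and shut, and the axes are right-handed (so a half turn about y gives the same grasp; the last joint's range is limited). The gripper opens to 85 mm and grips with 20 to 120 N. Pads are 22 mm wide; open, the fingers measure 114 mm over their backs; the gripper's body (76 mm by 85 mm) begins 54 mm behind the grasp point. The pads swing forward as they close: fully open they stand 13 mm farther back than shut.
Start: joints at [1.134, 0.213, -0.034, 1.323, 0, 1.571], TCP at [0.212, 0.453, 0.239] pointing down, gripper open.
Joint ranges: [-2.98, 2.98], [-0.74, 1.72], [-1.14, 1.35], [-2.1, 2.04], [-1.57, 1.44], [-3.14, 3.14]. Speed limits (rad/s): [1.89, 1.89, 2.39, 2.57, 3.14, 3.14].

INTERFACE

Orientations are given as a 3x3 rotation matrix whose columns are the frame's x, y, z axes.
In Python, from rig import r gives the robot as it stands.
- The arm moves only by the shell command python3 -m inch 'ROWS' [OPENING] [FORCE]. ROWS is JSON, a list of rows, each a list of 6 numbers: the shift along the tool's x, y, z as a fraction of full scale, then the turn, a rotation vector about the tool's x, y, z as a fraction of full scale. A call has 1 to 5 rows; each row shifts and turns the commanded pose from where the row before left it, along the tool's axes as they then stand; what a row does not reach is not made up. Full scale, the value 1, is 100 cm for a shift and 180 degrees for a turn. A row lasts 1/12 s, in which the tool goes at most 41.7 mm and 7.16 degrees, less where a joint would pass 70% of its speed; a pose out of reach is approached as far as the arm can. A call with a number of a shift or a turn outside -1 to 1 is refused whole. A call with a gripper value outside its range is refused whole. OPENING is the opening, from -1 (shut) to 1 (fully open), set as the call begins (- or left out, the last holds). The fingers move at their own pace and stop on an object; FORCE is the grip in N (left out, the last holds). Time passes only in rows, so rows that do not move let the fingers close. It gives the time, the measured TCP pose, the force and the opening at its end, in the units of the state.
- r.read_state(): the state, without advancing time (a new reading comes with each control period).
- r.capture(name): name is "scene" or "side" or "wrist"; returns a dict with "pixels" (480x640x3 uint8, blue, green, red), "fx", "fy", "cx", "cy" (pixels), "D" ([k1, k2, p1, p2, k3] as OpenCV has them; the pictures are not rectified), "extrinsics" (4x4, takes a point from camera to world coordinates); the wrist camera has in their place "mount" (4x4, takes a point from camera to tool coordinates, whose origin is the TCP and whose axes are the tool frame's). Camera axes: x right, y up, looking along -z (the intrinsics and any distortion apply to the point x, -y, -z); pixel columns grow to the right and rows downward; lengths in m; the calibration is good to about 2 mm. A picture is of the moment at which its call begins: read the wrist's pose just before it. There is no depth.
- r.hand_in(): hands the job in, once; it reports no verdict.
Trained networks look in a picture, given as the dict that the camera call returned (one of the last four; its "shot" number tells which), for a name from the list of things; names that differ only in an ending like _2 or _b are one class to them, and where a whole thing is asked for, a point or a joint stands for the part that bears it (a point fixed in the world has none). Each returns a list of dicts, best first, with "conf" (0 to 1); they miss things now and then, are a little off and sometimes report something else, mostly with a low value. They report only what shows in the picture. A call takes as long as a camera call.
- r.outline_of(picture, query): "region" (480x640 bool, what is visible of it) and "pixel" ([column, row] in pixels, amid what is visible of it).
- r.tip_of(picture, query): "pixel" ([column, row] in pixels: a listed point, or the origin of a listed thing).
The state is a dict: "time_s": time; "qpos": joint angles; "joint_vel": joint speeds; "effort": joint torques, N m; "tcp_pos": TCP position; "tcp_rot": TCP orientation; "ft_force": force on the tool from outside, world axes, zero at the start; "moment": the same for the moment, N m; "finger_gap": finger opening in m.
Only numpy, scipy, OpenCV 4.12 (cv2) and the standard library are available. Lean on these libraries where they do the work, as an engineer would, in place of code of your own. Each camera call takes 0.05 s, during which the arm holds its last target.

## Working session

There is one attempt and no reset: what is moved stays moved. The work goes in short steps, Python scripts to look and compute and a shell command to move; the robot and the scene stay as the last step left them, time stands still between calls to the robot, and variables do not carry over. Pictures are saved under pics/ and viewed, and the job is handed in when it is done.

```bash
ls -la; mkdir -p pics
cat > h.py <<'E'
import numpy as np, cv2
from rig import r
def shot(n):
    s=r.read_state(); p=r.capture(n)
    if 'extrinsics' in p: T=np.array(p['extrinsics'])
    else:
        W=np.eye(4); W[:3,:3]=s['tcp_rot']; W[:3,3]=s['tcp_pos']; T=W@np.array(p['mount'])
    p['T']=T; return p
def K(p): return np.array([[p['fx'],0,p['cx']],[0,p['fy'],p['cy']],[0,0,1.]])
def ray(p,px):
    u=cv2.undistortPoints(np.array([[px]],float),K(p),np.array(p['D'],float))[0,0]
    d=p['T'][:3,:3]@np.array([u[0],-u[1],-1.]); return p['T'][:3,3],d/np.linalg.norm(d)
def atz(p,px,z):
    o,d=ray(p,px); return o+d*(z-o[2])/d[2]
def tri(obs):
    A=np.zeros((3,3));b=np.zeros(3)
    for p,px in obs:
        o,d=ray(p,px);M=np.eye(3)-np.outer(d,d);A+=M;b+=M@o
    x=np.linalg.solve(A,b); return x
def proj(p,X):
    X=np.atleast_2d(X); c=(np.linalg.inv(p['T'])@np.c_[X,np.ones(len(X))].T)[:3].T
    c=c*[1,-1,-1]
    return cv2.projectPoints(c,np.zeros(3),np.zeros(3),K(p),np.array(p['D'],float))[0][:,0]
E
python3 - <<'E'
from h import *
np.set_printoptions(precision=4,suppress=True)
s=r.read_state();print(s['tcp_pos'],s['tcp_rot'],s['ft_force'],s['finger_gap'],s['time_s'])
P={}
for n in ['scene','side','wrist']:
    p=shot(n);P[n]=p;cv2.imwrite(f'pics/a_{n}.png',p['pixels']);print(n,p['fx'],p['D'],p['T'].tolist())
    for q in ['dispenser','pump_seat','first_collar','plunger','amber_center','blue_center','other_knob_top','bottle_mid','meal_box_mid','board']:
        try:
            t=r.tip_of(p,q)[:1]
            print(n,q,[(np.round(a['pixel'],1),a['conf']) for a in t])
        except Exception as e: print(n,q,e)
print(r.read_state()['time_s'])
E
```

```text
total 12
drwxr-xr-x  3 agent agent 4096 Dec  7 15:51 .
drwxr-xr-x 23 root  root  4096 Dec  7 15:51 ..
drwxr-xr-x  2 agent agent 4096 Dec  7 15:51 pics
[0.2114 0.4528 0.2388] [[ 0.423  -0.0005 -0.9061]
 [ 0.9061 -0.001   0.423 ]
 [-0.0011 -1.      0.    ]] [ 0.0716 -0.0152 -1.3497] 0.08520831286737295 0.0
scene 466.4496649979905 [-0.0987  0.      0.      0.      0.    ] [[0.09902835188580758, -0.6993127368353446, 0.7079230760630992, 1.3263796992612316], [0.994965441554388, 0.08059541885941651, -0.05956633756876965, -0.07842869490656279], [-0.015399858287077715, 0.7102577521989712, 0.7037732374891805, 0.8709870076148938], [0.0, 0.0, 0.0, 1.0]]
scene dispenser [(array([398.7, 261.9]), 0.91)]
scene pump_seat [(array([379. , 208.5]), 0.76)]
scene first_collar it knows: amber_center, blue_center, board, bottle_mid, dispenser, meal_box_mid, other_knob_top, pump_seat
scene plunger it knows: amber_center, blue_center, board, bottle_mid, dispenser, meal_box_mid, other_knob_top, pump_seat
scene amber_center [(array([203.5, 257.8]), 0.7)]
scene blue_center [(array([271.4, 248.6]), 0.62)]
scene o
[... 1156 characters left out ...]
0.    ] [[0.42361509509064305, -0.8724148297992838, -0.24380856415973595, 0.1487154952138205], [0.9058418267787116, 0.4077109274032739, 0.11498862784714428, 0.4819234782271509], [-0.0009143683896929418, -0.2695629136625605, 0.9629823464156542, 0.3735462171897951], [0.0, 0.0, 0.0, 1.0]]
wrist dispenser []
wrist pump_seat []
wrist first_collar it knows: amber_center, blue_center, board, bottle_mid, dispenser, meal_box_mid, other_knob_top, pump_seat
wrist plunger it knows: amber_center, blue_center, board, bottle_mid, dispenser, meal_box_mid, other_knob_top, pump_seat
wrist amber_center []
wrist blue_center []
wrist other_knob_top []
wrist bottle_mid []
wrist meal_box_mid []
wrist board []
1.35
```

View pictures.

View pics/a_scene.png

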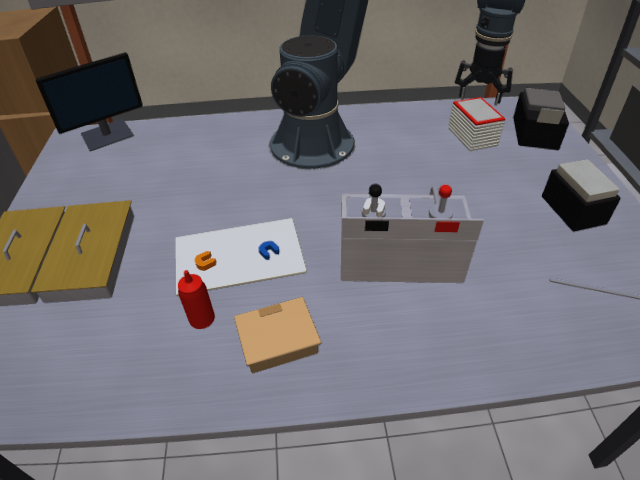

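View pics/a_side.png

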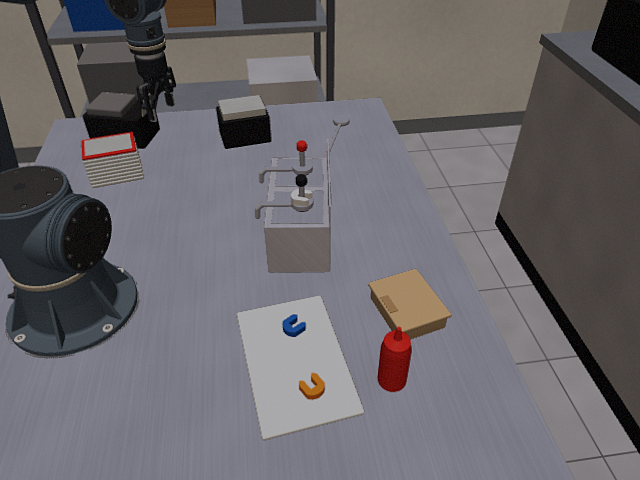

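View pics/a_wrist.png

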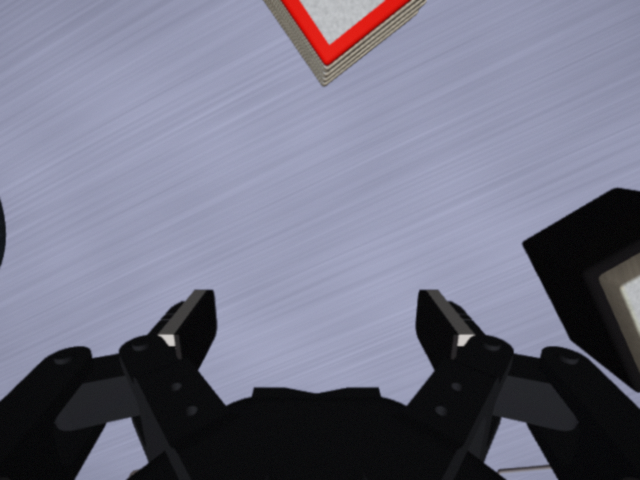

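Run:
```python
import cv2,numpy as np
a=cv2.imread('pics/a_scene.png');b=cv2.imread('pics/a_side.png')
x=cv2.resize(a[160:280,180:480],(800,320),interpolation=cv2.INTER_CUBIC)
cv2.imwrite('pics/z_scene.png',x)
y=cv2.resize(b[100:240,230:390],(640,560),interpolation=cv2.INTER_CUBIC)
cv2.imwrite('pics/z_side.png',y)
y=cv2.resize(b[290:430,230:390],(640,560),interpolation=cv2.INTER_CUBIC)
cv2.imwrite('pics/z_side2.png',y)
```

```text
(no output)
```

View pics/z_scene.png

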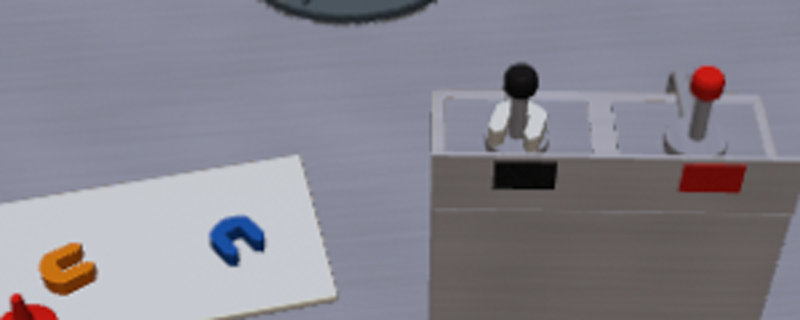

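View pics/z_side.png

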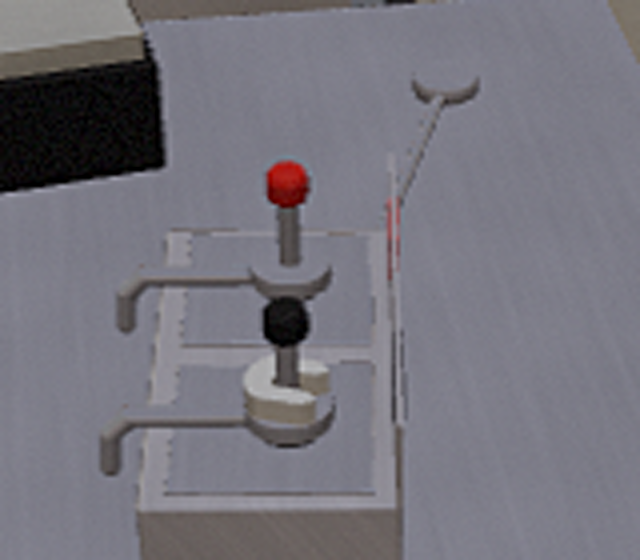

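View pics/z_side2.png

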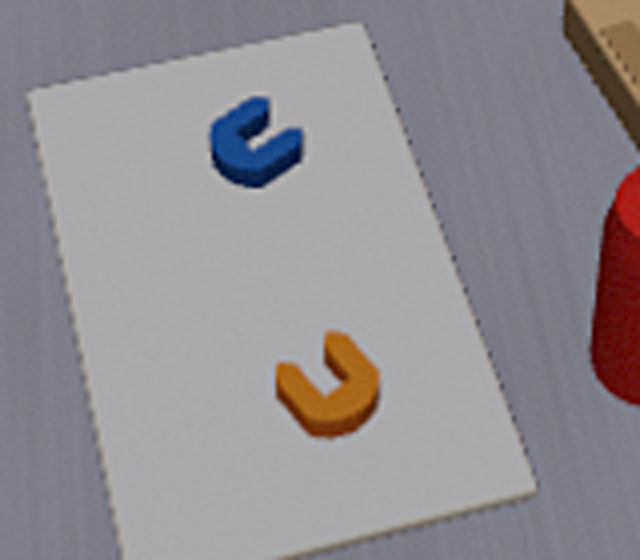

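```bash
cat > m1.py <<'E'
from h import *
np.set_printoptions(precision=4,suppress=True)
a=shot('scene');b=shot('side')
for q,z in [('pump_seat',.172),('amber_center',.018),('blue_center',.018),('other_knob_top',.24),('bottle_mid',.07),('board',0)]:
    ta=r.tip_of(a,q);tb=r.tip_of(b,q)
    if ta and tb:
        pa,pb=ta[0]['pixel'],tb[0]['pixel']
        print(q,tri([(a,pa),(b,pb)]),atz(a,pa,z),atz(b,pb,z))
# stem triangulation: knob centre pixels
d=r.tip_of(a,'dispenser');print(atz(a,d[0]['pixel'],0))
# dispenser top panel corners
for px in [(343,221),(470,218)]: pass
E
python3 m1.py
python3 - <<'E'
import cv2
a=cv2.imread('pics/a_scene.png');b=cv2.imread('pics/a_side.png')
cv2.imwrite('pics/z3.png',cv2.resize(a[170:300,330:490],(800,650),interpolation=cv2.INTER_CUBIC)[:600])
cv2.imwrite('pics/z4.png',cv2.resize(b[150:280,250:350],(600,780),interpolation=cv2.INTER_CUBIC)[:600])
E
```

```text
pump_seat [0.5472 0.1046 0.1776] [0.5375 0.1081 0.172 ] [0.549  0.1081 0.172 ]
amber_center [ 0.5181 -0.3113  0.0269] [ 0.5104 -0.3142  0.018 ] [ 0.5183 -0.3045  0.018 ]
blue_center [ 0.4947 -0.1437  0.0176] [ 0.4937 -0.1429  0.018 ] [ 0.4953 -0.1454  0.018 ]
other_knob_top [0.5672 0.2538 0.2376] [0.5708 0.252  0.24  ] [0.5667 0.2507 0.24  ]
bottle_mid [ 0.6786 -0.3097  0.0696] [ 0.6821 -0.3117  0.07  ] [ 0.6765 -0.3068  0.07  ]
board [ 0.483  -0.2291  0.0009] [ 0.4753 -0.2253  0.    ] [ 0.4868 -0.2351  0.    ]
[0.5553 0.183  0.    ]
```

View pics/z3.png

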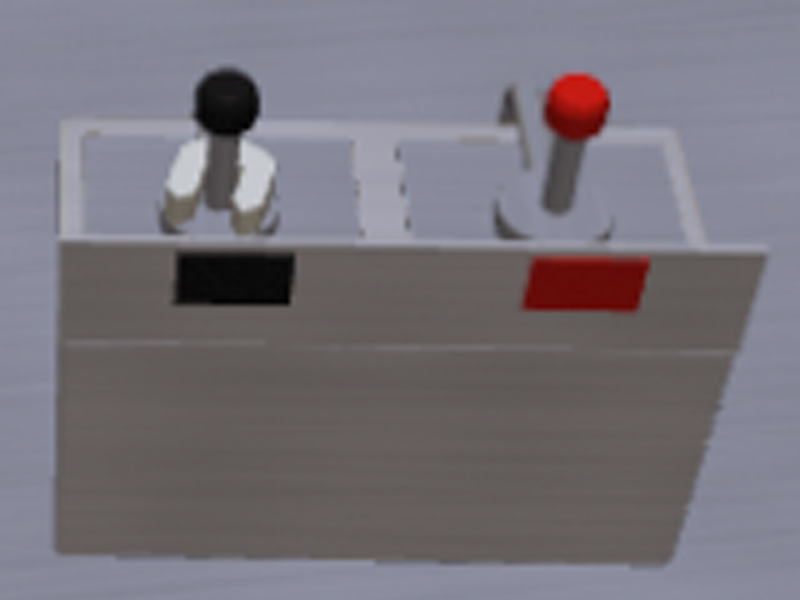

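View pics/z4.png

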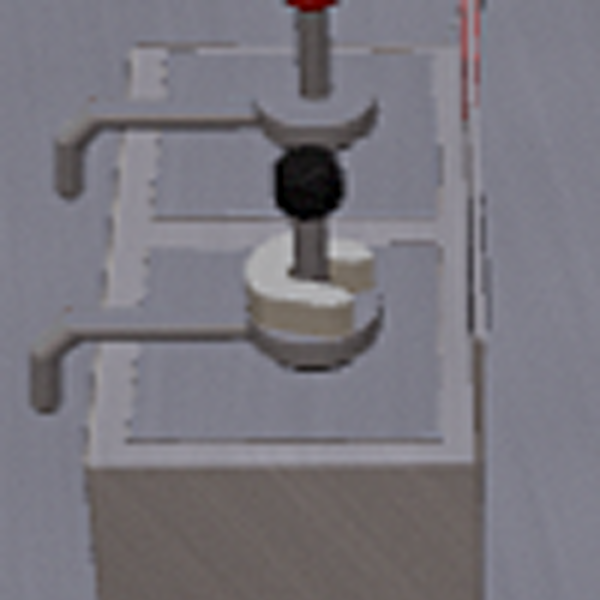

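```bash
python3 -m inch '[[0,-0.01,0,0,0.039,0],[0,-0.01,0,0,0.039,0],[0,-0.01,0,0,0.039,0],[0,-0.01,0,0,0.039,0],[0,-0.01,0,0,0.039,0]]'; python3 -m inch '[[0,-0.01,0,0,0.039,0],[0,-0.01,0,0,0.039,0]]'
cat > go.py <<'E'
import sys
from h import *
np.set_printoptions(precision=4,suppress=True)
s=r.read_state();R=np.array(s['tcp_rot']);p=np.array(s['tcp_pos'])
print('t',s['time_s'],'tcp',p,'yawx',np.degrees(np.arctan2(R[1,0],R[0,0])),'ytool',R[:,1],'F',np.array(s['ft_force']),'M',np.array(s['moment']),'gap',s['finger_gap'])
if len(sys.argv)>1:
    g=np.array([float(v) for v in sys.argv[1:4]]); d=g-p; print('world',d,'tool',R.T@d)
E
python3 go.py .515 -.31 .16
```

```text
time_s: 2.52
tcp_pos: [0.2115, 0.453, 0.2898]
tcp_rot: [[0.87, -0.0, -0.493], [0.493, -0.0, 0.87], [-0.0, -1.0, -0.0]]
ft_force: [0.4, 0.8, -0.8]
finger_gap: 0.0855
time_s: 2.68
tcp_pos: [0.2115, 0.453, 0.3098]
tcp_rot: [[0.964, 0.0, -0.267], [0.267, 0.0, 0.964], [0.0, -1.0, 0.0]]
ft_force: [-0.4, 0.3, -0.5]
finger_gap: 0.0853
t 2.6833 tcp [0.2115 0.453  0.3098] yawx 15.484603699160916 ytool [ 0.  0. -1.] F [-0.3836  0.2641 -0.5432] M [ 0.0377  0.0449 -0.0653] gap 0.08534871020407102
world [ 0.3035 -0.763  -0.1498] tool [ 0.0888  0.1498 -0.8163]
```

```bash
for i in 1; do python3 -m inch '[[0.004,0,-0.037,0,0,0],[0.004,0,-0.037,0,0,0],[0.004,0,-0.037,0,0,0],[0.004,0,-0.037,0,0,0],[0.004,0,-0.037,0,0,0]]';  python3 -m inch '[[0.004,0,-0.037,0,0,0],[0.004,0,-0.037,0,0,0],[0.004,0,-0.037,0,0,0],[0.004,0,-0.037,0,0,0],[0.004,0,-0.037,0,0,0]]'; python3 -m inch '[[0.004,0,-0.037,0,0,0],[0.004,0,-0.037,0,0,0],[0.004,0,-0.037,0,0,0],[0.004,0,-0.037,0,0,0],[0.004,0,-0.037,0,0,0]]';  done; python3 go.py .515 -.31 .16
```

```text
time_s: 3.1
tcp_pos: [0.2813, 0.2789, 0.3093]
tcp_rot: [[0.962, 0.0, -0.273], [0.273, 0.0, 0.962], [0.0, -1.0, 0.0]]
ft_force: [1.3, 0.4, -0.0]
finger_gap: 0.0853
time_s: 3.52
tcp_pos: [0.3511, 0.1062, 0.3095]
tcp_rot: [[0.962, 0.001, -0.273], [0.273, 0.0, 0.962], [0.001, -1.0, 0.0]]
ft_force: [0.9, 1.1, 0.4]
finger_gap: 0.0853
time_s: 3.93
tcp_pos: [0.4209, -0.0666, 0.3095]
tcp_rot: [[0.962, 0.001, -0.272], [0.272, -0.0, 0.962], [0.001, -1.0, -0.0]]
ft_force: [1.6, 0.3, 0.7]
finger_gap: 0.0851
t 3.9333 tcp [ 0.4209 -0.0666  0.3095] yawx 15.81292449220234 ytool [ 0.0006 -0.     -1.    ] F [1.5903 0.2956 0.6669] M [0.0294 0.021  0.0238] gap 0.0850619370710477
world [ 0.0941 -0.2434 -0.1495] tool [ 0.0241  0.1495 -0.2598]
```

```bash
python3 -m inch '[[0.003,0.02,-0.037,0,0,0],[0.003,0.02,-0.037,0,0,0],[0.003,0.02,-0.037,0,0,0],[0.003,0.02,-0.037,0,0,0],[0.003,0.02,-0.037,0,0,0]]';  python3 -m inch '[[0.005,0.025,-0.037,0,0,0],[0.005,0.025,-0.037,0,0,0],[0,0,0,0,0,0]]'
cat > m2.py <<'E'
from h import *
import sys
p=shot('wrist');cv2.imwrite(sys.argv[1],p['pixels'])
np.save('w.npy',p['T'])
t=r.tip_of(p,'amber_center')
for a in t: print(a['pixel'],a['conf'],atz(p,a['pixel'],.018))
o=r.outline_of(p,'amber_center')
if o:
    m=o[0]['region'];np.save('m.npy',m);print(m.sum())
E
python3 m2.py pics/b1.png; python3 go.py
```

```text
time_s: 4.35
tcp_pos: [0.485, -0.2383, 0.2095]
tcp_rot: [[0.962, 0.0, -0.273], [0.273, -0.0, 0.962], [0.0, -1.0, -0.0]]
ft_force: [0.5, 1.0, 1.0]
finger_gap: 0.0854
time_s: 4.6
tcp_pos: [0.5119, -0.3035, 0.1582]
tcp_rot: [[0.963, -0.005, -0.27], [0.27, 0.002, 0.963], [-0.005, -1.0, 0.004]]
ft_force: [0.5, -1.5, -0.4]
finger_gap: 0.0854
[320.9, 228.2] 0.66 [ 0.51457353 -0.3038902   0.018     ]
2149
t 4.75 tcp [ 0.5122 -0.2997  0.164 ] yawx 15.805220495423386 ytool [-0.0007  0.0006 -1.    ] F [ 1.0905 -0.6957  0.3239] M [ 0.0403 -0.0099 -0.0094] gap 0.0852744848192913
```

View pics/b1.png

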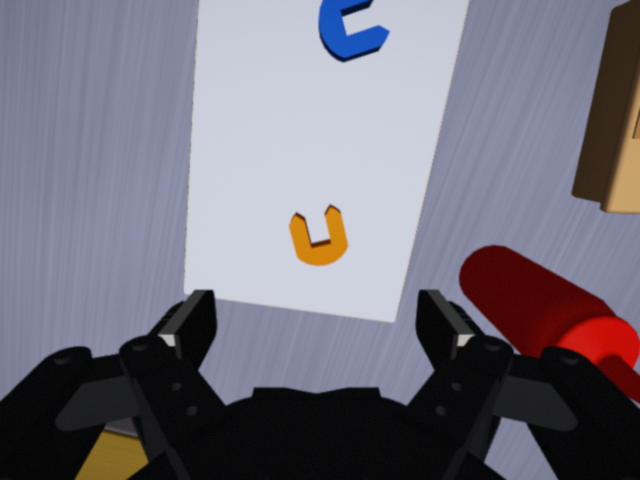

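```bash
cat > fit.py <<'E'
from h import *
from scipy.optimize import minimize
def poly():
    # collar outline in own frame: slot +x
    hw=8.5e-3;R=.026
    t0=np.arcsin(.0145/R)
    pts=[]
    for t in np.linspace(t0,2*np.pi-t0,120):
        x,y=R*np.cos(t),R*np.sin(t)
        y=np.clip(y,-.022,.022); pts.append((x,y))
    xt=R*np.cos(t0)
    fl=xt-.006   # flare guess
    pts+= [(fl,-hw),(-hw,-hw),(-hw,hw),(fl,hw)]
    return np.array(pts)
PO=poly()
def render(p,q,zb,S=4,h=.016):
    x,y,a=q;c,s=np.cos(a),np.sin(a)
    P=PO@np.array([[c,s],[-s,c]])+[x,y]
    im=np.zeros((480*S,640*S),np.uint8)
    A=proj(p,np.c_[P,np.full(len(P),zb)]);B=proj(p,np.c_[P,np.full(len(P),zb+h)])
    f=lambda X:np.round((X+.5)*S-.5).astype(np.int32)
    for X in (A,B): cv2.fillPoly(im,[f(X)],255)
    for i in range(len(P)):
        j=(i+1)%len(P);cv2.fillConvexPoly(im,f(np.array([A[i],A[j],B[j],B[i]])),255)
    return cv2.resize(im,(640,480),interpolation=cv2.INTER_AREA)/255.
def fit(p,mask,q0,zb):
    m=mask.astype(float)
    def cost(v): return np.abs(render(p,(q0[0]+v[0]*.001,q0[1]+v[1]*.001,q0[2]+v[2]*.05),zb)-m).sum()
    best=None
    for da in (-.15,0,.15):
        o=minimize(cost,[0,0,da/.05],method='Nelder-Mead',options=dict(initial_simplex=np.array([[0,0,da/.05],[4,0,da/.05],[0,4,da/.05],[0,0,da/.05+2]]),xatol=.02,fatol=.5))
        if best is None or o.fun<best.fun: best=o
    v=best.x
    return np.array([q0[0]+v[0]*.001,q0[1]+v[1]*.001,q0[2]+v[2]*.05]),best.fun,m.sum()
E
cat > f1.py <<'E'
from fit import *
p=r.capture('wrist');s=r.read_state()
p=shot('wrist')
hsv=cv2.cvtColor(p['pixels'],cv2.COLOR_BGR2HSV)
m=((hsv[...,0]>8)&(hsv[...,0]<22)&(hsv[...,1]>140)&(hsv[...,2]>20))
n,l,st,_=cv2.connectedComponentsWithStats(m.astype(np.uint8))
print(st[1:][st[1:,4]>200])
import sys
c=np.load('m.npy');k=np.bincount(l[c])[1:].argmax()+1
m=cv2.morphologyEx((l==k).astype(np.uint8),cv2.MORPH_CLOSE,np.ones((3,3)))>0
q,f,n=fit(p,m,(.5146,-.3039,np.radians(112)),.010)
print(q,np.degrees(q[2]),f,n)
e=render(p,q,.010);im=p['pixels'].copy();im[...,1]=np.maximum(im[...,1],(e*255*(~m)).astype(np.uint8));im[...,0]=np.where(m&(e<.5),255,im[...,0])
cv2.imwrite('pics/f1.png',cv2.resize(im[180:290,250:390],(700,550),interpolation=cv2.INTER_NEAREST))
E
python3 f1.py; python3 go.py
```

```text
[[ 620   71   20   74  803]
 [ 287  208   57   58 1805]
 [  74  426   75   54 1788]]
[ 0.51394539 -0.30938894  2.04761201] 117.31952609741964 266.35294117647055 1805.0
t 4.85 tcp [ 0.5127 -0.2992  0.1653] yawx 15.874084956185232 ytool [ 0.0013 -0.0006 -1.    ] F [-0.0958  0.4013  0.5838] M [ 0.0039 -0.0131 -0.0759] gap 0.0852438916437484
```

View pics/f1.png

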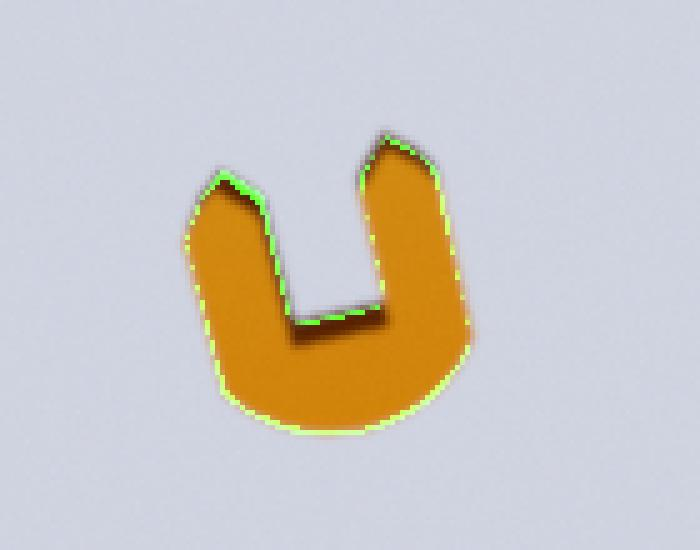

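```bash
python3 -m inch '[[0,0,0,0,-0.032,0],[0,0,0,0,-0.032,0],[0,0,0,0,0,0]]' >/dev/null; python3 go.py .5139 -.3094 .022
```

```text
t 5.1 tcp [ 0.5128 -0.2991  0.1656] yawx 27.704351028318985 ytool [ 0.0018 -0.001  -1.    ] F [0.416  0.5742 0.5468] M [-0.0186  0.0052 -0.0295] gap 0.08536630673886214
world [ 0.0011 -0.0103 -0.1436] tool [-0.004   0.1436 -0.0094]
```

```bash
python3 -m inch '[[-0.002,0.035,-0.005,0,0,0],[-0.002,0.035,-0.0045,0,0,0],[0,0.03,0,0,0.002,0],[0,0,0,0,0,0]]' >/dev/null; python3 m2.py pics/b2.png; python3 f1.py; python3 go.py .5139 -.3094 .022
```

```text
[322.0, 271.8] 0.87 [ 0.51323497 -0.30800646  0.018     ]
4767
[[ 278  224   80   85 4330]]
[ 0.51391036 -0.30935917  2.06206294] 118.14750336710003 438.55686274509804 4332.0
t 5.6833 tcp [ 0.5146 -0.3106  0.0668] yawx 26.97158458330799 ytool [ 0.0032 -0.0019 -1.    ] F [ 0.0587 -0.7764  0.1286] M [-0.0286  0.0287  0.0259] gap 0.0851467537554542
world [-0.0007  0.0012 -0.0448] tool [-0.0002  0.0448  0.0016]
```

View pics/b2.png

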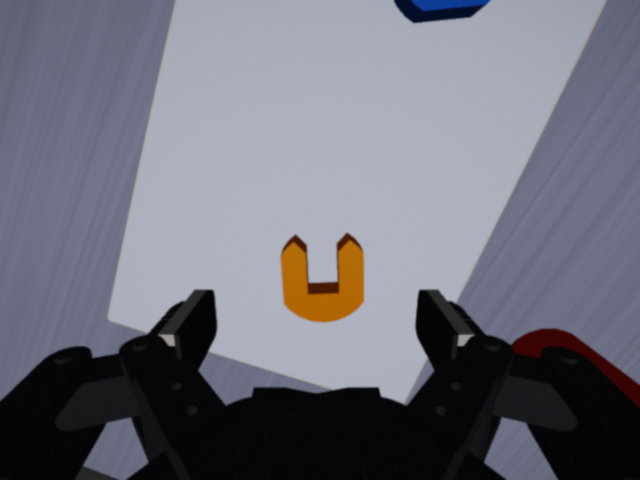

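```bash
python3 -m inch '[[0,0.02,0.001,0,-0.005,0],[0,0.015,0,0,0,0],[0,0.009,0,0,0,0],[0,0,0,0,0,0],[0,0,0,0,0,0]]' >/dev/null; python3 m2.py pics/b3.png; python3 go.py .5139 -.3094 .022
```

```text
[322.7, 297.3] 0.69 [ 0.51423747 -0.30675708  0.018     ]
8105
t 6.25 tcp [ 0.5135 -0.3097  0.0214] yawx 27.8846268903641 ytool [ 0.0016 -0.0009 -1.    ] F [ 0.3926  0.8233 -0.1088] M [-0.0041  0.0355 -0.0494] gap 0.08551456813017237
world [0.0004 0.0003 0.0006] tool [ 0.0004 -0.0006  0.    ]
```

View pics/b3.png

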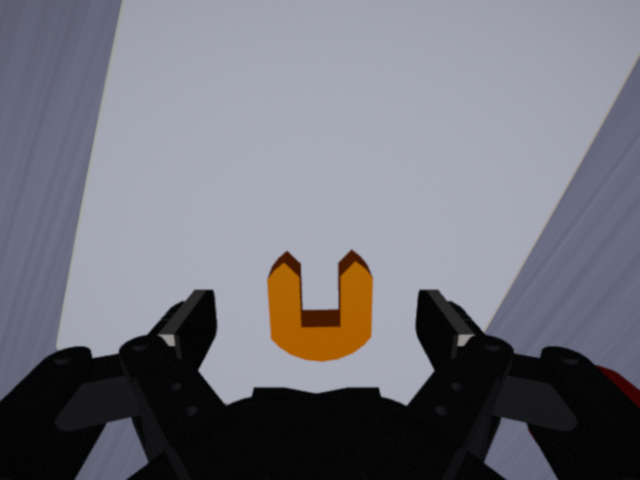

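```bash
python3 -m inch '[[0,0,0,0,0,0],[0,0,0,0,0,0],[0,0,0,0,0,0],[0,0,0,0,0,0],[0,0,0,0,0,0]]' 0.25 35; python3 -m inch '[[0,0,0,0,0,0],[0,0,0,0,0,0],[0,0,0,0,0,0],[0,0,0,0,0,0],[0,0,0,0,0,0]]' -1 40;  python3 m2.py pics/b4.png; python3 go.py
```

```text
time_s: 6.67
tcp_pos: [0.5128, -0.3093, 0.0202]
tcp_rot: [[0.884, 0.0, -0.468], [0.468, -0.0, 0.884], [0.0, -1.0, -0.0]]
ft_force: [0.2, 0.1, -0.2]
finger_gap: 0.0534
time_s: 7.08
tcp_pos: [0.5129, -0.3093, 0.0204]
tcp_rot: [[0.884, 0.0, -0.468], [0.468, -0.0, 0.884], [0.0, -1.0, -0.0]]
ft_force: [-1.2, 0.8, 6.0]
finger_gap: 0.0426
[317.8, 299.2] 0.89 [ 0.51228471 -0.30818511  0.018     ]
7917
t 7.2333 tcp [ 0.5129 -0.3093  0.0204] yawx 27.891950661254693 ytool [ 0.0002 -0.0001 -1.    ] F [-1.4494  0.4692  5.6026] M [ 0.1914  0.2294 -0.007 ] gap 0.043014984471436826
```

View pics/b4.png

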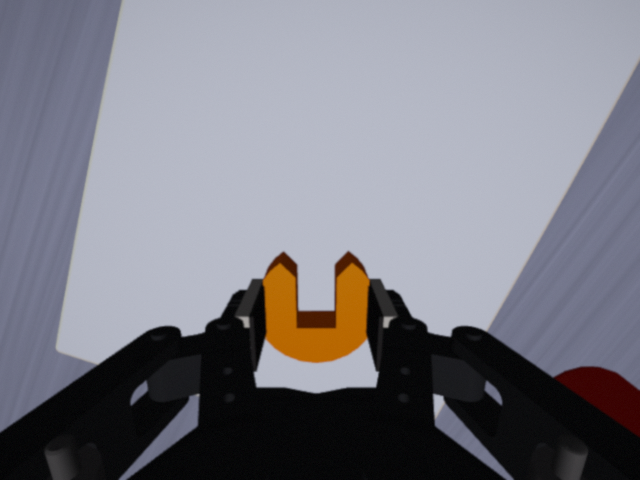

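```bash
python3 -m inch '[[0,-0.01,0,0,0,0],[0,-0.02,0,0,0,0],[0,-0.03,0,0,0,0],[0,-0.03,0,0,0,0],[0,-0.03,0,0,0,0]]'; python3 -m inch '[[0,-0.037,0,0,-0.037,0],[0,-0.037,0,0,-0.037,0],[0,-0.037,0,0,-0.037,0],[0,-0.037,0,0,-0.037,0],[0,-0.037,0,0,-0.037,0]]'; python3 -m inch '[[0,-0.01,0,0,-0.037,0],[0,-0.01,0,0,-0.037,0],[0,-0.01,0,0,-0.037,0],[0,0,0,0,0,0]]'; python3 go.py .6 .1 .36
```

```text
time_s: 7.65
tcp_pos: [0.5125, -0.309, 0.142]
tcp_rot: [[0.884, -0.0, -0.468], [0.468, 0.0, 0.884], [-0.0, -1.0, 0.0]]
ft_force: [0.4, -0.8, -0.1]
finger_gap: 0.0429
time_s: 8.07
tcp_pos: [0.5121, -0.3088, 0.3278]
tcp_rot: [[0.477, 0.001, -0.879], [0.879, -0.0, 0.477], [-0.0, -1.0, -0.001]]
ft_force: [1.7, -0.2, 0.1]
finger_gap: 0.0431
time_s: 8.4
tcp_pos: [0.5129, -0.3093, 0.3573]
tcp_rot: [[0.148, 0.002, -0.989], [0.989, -0.001, 0.148], [-0.001, -1.0, -0.002]]
ft_force: [0.7, 0.0, -0.4]
finger_gap: 0.0429
t 8.4 tcp [ 0.5129 -0.3093  0.3573] yawx 81.51436975146254 ytool [ 0.0022 -0.0013 -1.    ] F [ 0.6547  0.0406 -0.4374] M [-0.0319  0.0262  0.0761] gap 0.04294997220964943
world [0.0871 0.4093 0.0027] tool [ 0.4177 -0.003  -0.0257]
```

```bash
python3 -m inch '[[0.035,0,-0.002,0,0,0],[0.035,0,-0.002,0,0,0],[0.035,0,-0.002,0,0,0],[0.035,0,-0.002,0,0,0],[0.035,0,-0.002,0,0,0]]'; python3 -m inch '[[0.035,0,-0.002,0,0,0],[0.035,0,-0.002,0,0,0],[0.035,0,-0.002,0,0,0],[0.035,0,-0.002,0,0,0],[0.035,0,-0.002,0,0,0]]'; python3 -m inch '[[0.035,0,-0.002,0,0,0],[0.032,0,-0.002,0,0,0],[0,0,0,0,0,0]]'; python3 go.py .6 .1 .36
python3 - <<'E'
from h import *
p=shot('wrist');cv2.imwrite('pics/c1.png',p['pixels'])
for q in ['pump_seat','first_collar','plunger']:
  for f in (r.tip_of,r.outline_of):
    try:
        for t in f(p,q)[:2]: print(q,f.__name__,t['pixel'],t['conf'],t['region'].sum() if 'region' in t else '')
    except Exception as e: print(q,str(e)[:200])
E
```

```text
time_s: 8.82
tcp_pos: [0.5492, -0.1362, 0.3549]
tcp_rot: [[0.158, -0.0, -0.987], [0.987, 0.0, 0.158], [0.0, -1.0, 0.0]]
ft_force: [0.3, 0.1, 0.2]
finger_gap: 0.0426
time_s: 9.23
tcp_pos: [0.586, 0.0353, 0.355]
tcp_rot: [[0.158, -0.0, -0.987], [0.987, -0.0, 0.158], [-0.0, -1.0, 0.0]]
ft_force: [0.9, 0.3, 0.3]
finger_gap: 0.0423
time_s: 9.48
tcp_pos: [0.6006, 0.1042, 0.3538]
tcp_rot: [[0.154, -0.002, -0.988], [0.988, 0.001, 0.154], [0.001, -1.0, 0.002]]
ft_force: [-0.9, 0.2, -1.5]
finger_gap: 0.0428
t 9.4833 tcp [0.6006 0.1042 0.3538] yawx 81.15338863761652 ytool [-0.0017  0.001  -1.    ] F [-0.9484  0.2246 -1.468 ] M [0.001  0.0745 0.0249] gap 0.042824722233992786
world [-0.0006 -0.0042  0.0062] tool [-0.0043 -0.0062 -0.0001]
pump_seat call [506.8, 163.4] 0.31 
pump_seat call [383.8, 148.1] 0.87 56218
pump_seat call [309.4, 149.7] 0.59 1413
first_collar it knows: amber_center, blue_center, board, bottle_mid, dispenser, meal_box_mid, other_knob_top, pump_seat
first_collar call [311.4, 147.2] 0.75 1185
plunger it knows: amber_center, blue_center, board, bottle_mid, dispenser, meal_box_mid, other_knob_top, pump_seat
plunger call [301.2, 166.2] 0.66 1081
```

View pics/c1.png

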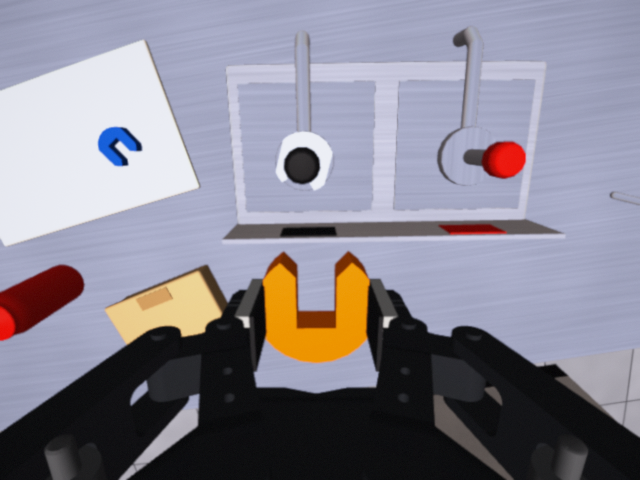

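Run:
```python
import cv2
a=cv2.imread('pics/c1.png')
cv2.imwrite('pics/c1z.png',cv2.resize(a[120:250,215:375],(800,650),interpolation=cv2.INTER_CUBIC)[:600])
```

```text
(no output)
```

View pics/c1z.png

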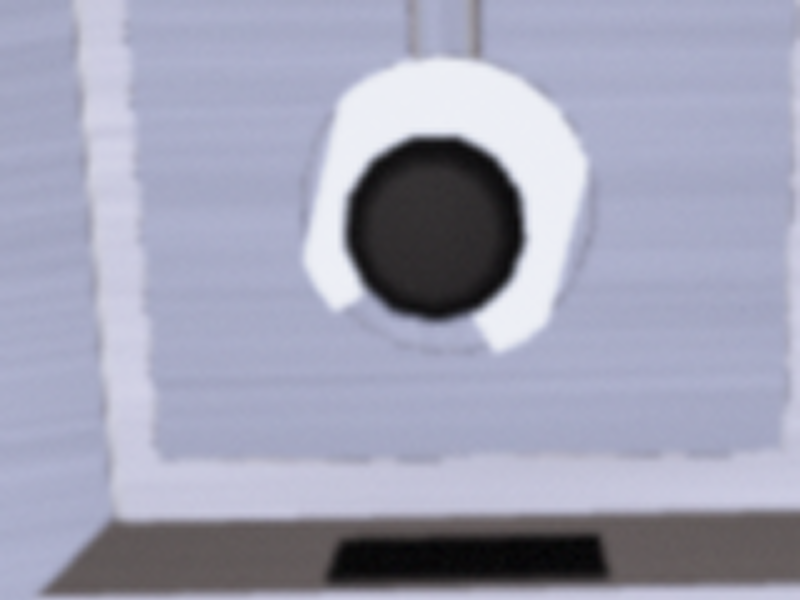

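```bash
cat > f2.py <<'E'
from fit import *
import sys
np.set_printoptions(precision=4,suppress=True)
p=shot('wrist');im=p['pixels'];cv2.imwrite('pics/c2.png',im)
g=im.min(axis=2).astype(int)
o=r.outline_of(p,'first_collar');roi=cv2.dilate(o[0]['region'].astype(np.uint8),np.ones((25,25)))>0
print('gray white',np.percentile(g[o[0]['region']],[10,50,90]),o[0]['conf'])
k=r.outline_of(p,'plunger');km=cv2.dilate((k[0]['region']|((g<90)&roi)).astype(np.uint8),np.ones((5,5)))>0
hsv=cv2.cvtColor(im,cv2.COLOR_BGR2HSV)
thr=float(sys.argv[1]) if len(sys.argv)>1 else 205
W=(g>thr)&roi
n,l,st,_=cv2.connectedComponentsWithStats(W.astype(np.uint8))
i=np.bincount(l[o[0]['region']],minlength=n)[1:].argmax()+1
print('areas',st[1:,4]); W=np.isin(l,[j for j in range(1,n) if st[j,4]>80])
def run(zb,h=.016):
    def cost(v):
        R=render(p,(q0[0]+v[0]*.001,q0[1]+v[1]*.001,q0[2]+v[2]*.05),zb)
        return (np.abs(R-W)*roi*~km).sum()
    ys,xs=np.nonzero(o[0]['region']); q0=np.r_[atz(p,(xs.mean(),ys.mean()),zb+.016)[:2],np.radians(-22)]
    b=None
    for da in (-3,0,3):
        m=minimize(cost,[0,0,da],method='Nelder-Mead',options=dict(initial_simplex=np.array([[0,0,da],[4,0,da],[0,4,da],[0,0,da+3]]),xatol=.02,fatol=.3))
        if b is None or m.fun<b.fun:b=m
    v=b.x;return np.array([q0[0]+v[0]*.001,q0[1]+v[1]*.001,q0[2]+v[2]*.05]),b.fun
for zb in (.1695,.172,.1745):
    q,f=run(zb);print(zb,q,np.degrees(q[2]),f)
q,f=run(.172);e=render(p,q,.172)>.5
im=im.copy();ed=cv2.morphologyEx(e.astype(np.uint8),cv2.MORPH_GRADIENT,np.ones((2,2)))>0;im[ed]=(0,0,255)
ys,xs=np.nonzero(roi);c=im[ys.min():ys.max(),xs.min():xs.max()];s=550/c.shape[0]
cv2.imwrite('pics/f2.png',cv2.resize(c,None,fx=s,fy=s,interpolation=cv2.INTER_NEAREST))
# knob top circle: dark
D=((g<80)&roi&(im.max(axis=2)<110)).astype(np.uint8)
cs,_=cv2.findContours(D,cv2.RETR_EXTERNAL,cv2.CHAIN_APPROX_NONE)
c=max(cs,key=cv2.contourArea);(u,v),rad=cv2.minEnclosingCircle(c)
print('knob px',u,v,rad,[atz(p,(u,v),z) for z in (.226,.229,.232)])
E
python3 f2.py
```

```text
gray white [216. 236. 236.] 0.74
areas [1274]
0.1695 [ 0.5473  0.1014 -0.4114] -23.571488598124457 49.05882352941177
0.172 [ 0.5472  0.1014 -0.4103] -23.507443490955968 46.71372549019608
0.1745 [ 0.5472  0.1014 -0.4066] -23.296339827586404 57.40392156862745
knob px 309.6973571777344 166.2105255126953 15.91944694519043 [array([0.549 , 0.1011, 0.226 ]), array([0.5488, 0.1012, 0.229 ]), array([0.5486, 0.1012, 0.232 ])]
```

View pics/f2.png

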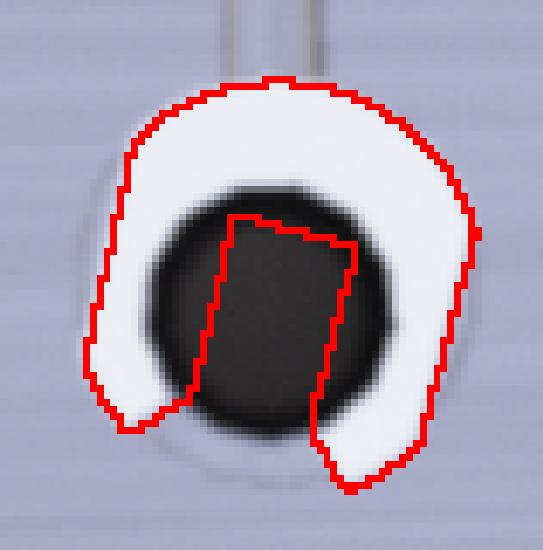

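Run:
```python
from h import *
np.set_printoptions(precision=4,suppress=True)
a=cv2.imread('pics/c1.png')
cv2.imwrite('pics/c1y.png',np.vstack([cv2.resize(a[195:255,210:310],(800,480)[:2],interpolation=cv2.INTER_CUBIC)[:300*1+0],cv2.resize(a[195:255,500:600],(800,480),interpolation=cv2.INTER_CUBIC)[:300]])) if 0 else cv2.imwrite('pics/c1y.png',np.hstack([cv2.resize(a[200:260,215:265],(400,480),interpolation=cv2.INTER_CUBIC),cv2.resize(a[200:260,520:570],(400,480),interpolation=cv2.INTER_CUBIC)]))
```

```text
(no output)
```

View pics/c1y.png

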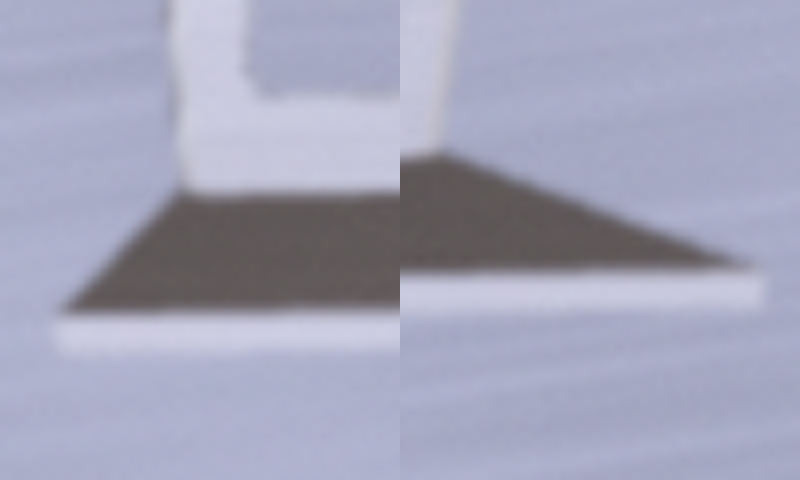

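Run:
```python
from fit import *
np.set_printoptions(precision=4,suppress=True)
p=shot('wrist');im=p['pixels'];s=r.read_state()
L=atz(p,(222.1,239.4),.208);Rr=atz(p,(563.8,233.5),.208)
e=(Rr-L)[:2];print('panel',L,Rr,np.linalg.norm(e));e/=np.linalg.norm(e);n=np.array([e[1],-e[0]])
print('disp x yaw',np.degrees(np.arctan2(n[1],n[0])),'stem to panel',(L[:2]-[.548,.1012])@n)
hsv=cv2.cvtColor(im,cv2.COLOR_BGR2HSV)
m=((hsv[...,0]>8)&(hsv[...,0]<22)&(hsv[...,1]>140)&(hsv[...,2]>20));m[:245]=0;m[:,:262]=0;m[:,372:]=0
m=cv2.morphologyEx(m.astype(np.uint8),cv2.MORPH_CLOSE,np.ones((3,3)))>0
W=np.eye(4);W[:3,:3]=s['tcp_rot'];W[:3,3]=s['tcp_pos'];yaw=np.arctan2(W[1,2],W[0,2])
for zo in (-.014,-.012,-.010,-.008):
    q,f,nn=fit(p,m,(W[0,3],W[1,3],yaw),W[2,3]+zo)
    d=W[:3,:3].T@np.array([q[0]-W[0,3],q[1]-W[1,3],0]);print(zo,'toolxz',d[[0,2]],'dyaw',np.degrees(q[2]-yaw),f,nn)
```

```text
panel [0.6001 0.0151 0.208 ] [0.6414 0.3112 0.208 ] 0.2990347417997448
disp x yaw -7.94689058044106 stem to panel 0.06349872700274617
-0.014 toolxz [-0.0005 -0.0017] dyaw 1.2846405068914604 504.5333333333333 7854.0
-0.012 toolxz [-0.0005 -0.0005] dyaw -0.1642740809105829 455.356862745098 7854.0
-0.01 toolxz [-0.0004  0.0004] dyaw -0.08044546644083614 508.7294117647059 7854.0
-0.008 toolxz [-0.0004  0.0012] dyaw -0.08669494853756145 690.3921568627452 7854.0
```

```bash
python3 -m inch '[[0,0,0,0,0.0272,0],[0,0,0,0,0.0272,0],[0,0,0,0,0.0272,0],[0,0,0,0,0,0]]'>/dev/null; python3 go.py .5769 .0886 .29
```

```text
t 10.2667 tcp [0.6005 0.0986 0.3553] yawx 66.1867514690557 ytool [ 0.0002 -0.     -1.    ] F [-0.0508  0.0636 -0.7186] M [ 0.0003 -0.0105 -0.0069] gap 0.042661607964701934
world [-0.0236 -0.01   -0.0653] tool [-0.0187  0.0653  0.0175]
```

```bash
python3 -m inch '[[-0.01,0.02,0.0085,0,0,0],[-0.0087,0.02,0.009,0,-0.0015,0],[0,0.02,0,0,0,0],[0,0,0,0,0,0],[0,0,0,0,0,0]]'>/dev/null; python3 go.py .5769 .0886 .29; python3 f2.py
```

```text
t 10.6833 tcp [0.5765 0.0887 0.2952] yawx 66.83534285361618 ytool [-0.0012 -0.0002 -1.    ] F [-0.0293 -0.1321  0.4568] M [ 0.0049 -0.0252 -0.0084] gap 0.04321515704579882
world [ 0.0004 -0.0001 -0.0052] tool [ 0.0001  0.0052 -0.0004]
gray white [228. 237. 238.] 0.87
areas [1944]
0.1695 [ 0.5478  0.1012 -0.3812] -21.842162865873306 72.26666666666667
0.172 [ 0.5477  0.1013 -0.4229] -24.23051957594606 64.86274509803921
0.1745 [ 0.5476  0.1013 -0.4003] -22.934037758939972 85.16078431372549
knob px 317.27728271484375 206.1692657470703 22.842514038085938 [array([0.5479, 0.1012, 0.226 ]), array([0.5474, 0.1014, 0.229 ]), array([0.5468, 0.1016, 0.232 ])]
```

View pics/c2.png

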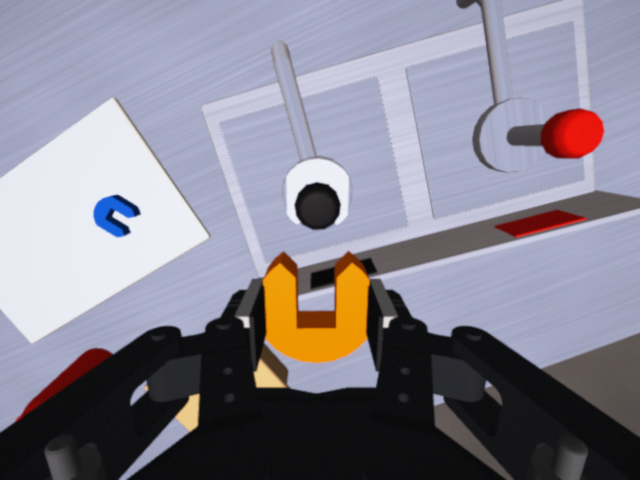

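View pics/f2.png

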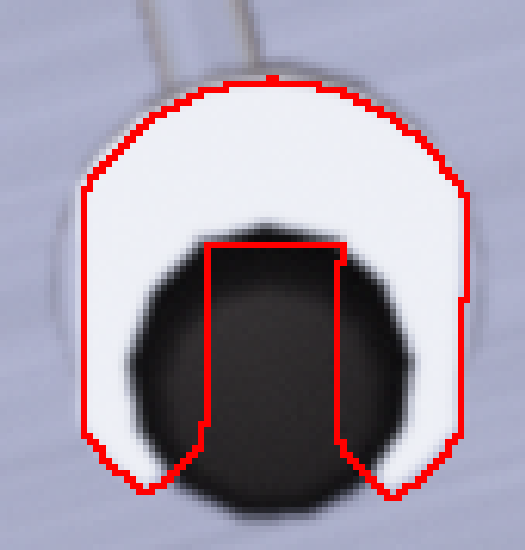

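```bash
python3 -m inch '[[0,0.015,0,0,0,0],[0,0.015,0,0,0,0],[0,0.01,0,0,0,0],[0,0,0,0,0,0]]'; python3 -m inch '[[0,0.01,0,0,0,0],[0,0.01,0,0,0,0],[0,0.01,0,0,0,0],[0,0,0,0,0,0]]'; python3 go.py .5765 .0887 .2055
python3 - <<'E'
from h import *
for n in ('wrist','side'):
    p=shot(n);im=p['pixels']
    if n=='side': im=cv2.resize(im[140:240,240:360],(720,600),interpolation=cv2.INTER_CUBIC)
    cv2.imwrite(f'pics/d_{n}.png',im)
E
```

```text
time_s: 11.17
tcp_pos: [0.577, 0.089, 0.2541]
tcp_rot: [[0.394, -0.001, -0.919], [0.919, -0.0, 0.394], [-0.001, -1.0, 0.001]]
ft_force: [0.6, -0.1, -0.4]
finger_gap: 0.0428
time_s: 11.5
tcp_pos: [0.5766, 0.0889, 0.2235]
tcp_rot: [[0.395, -0.002, -0.919], [0.919, -0.0, 0.395], [-0.001, -1.0, 0.002]]
ft_force: [-0.3, 0.3, -0.3]
finger_gap: 0.0432
t 11.5 tcp [0.5766 0.0889 0.2235] yawx 66.76468555346956 ytool [-0.002  -0.0003 -1.    ] F [-0.3079  0.2978 -0.2537] M [-0.0456  0.0454 -0.0078] gap 0.043158471072055775
world [-0.0001 -0.0002 -0.018 ] tool [-0.0002  0.018  -0.0001]
```

View pics/d_wrist.png

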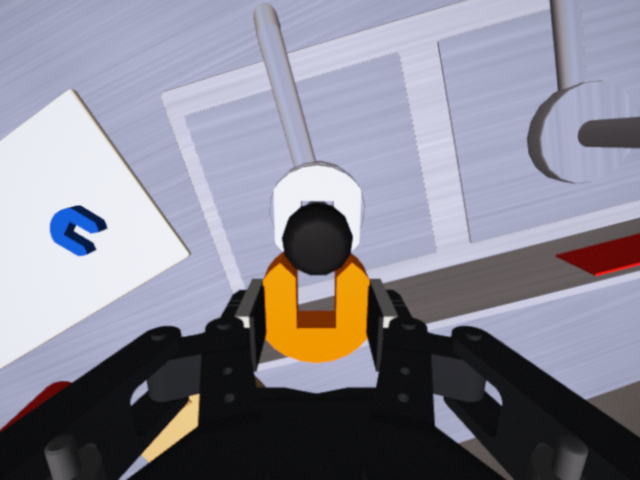

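View pics/d_side.png

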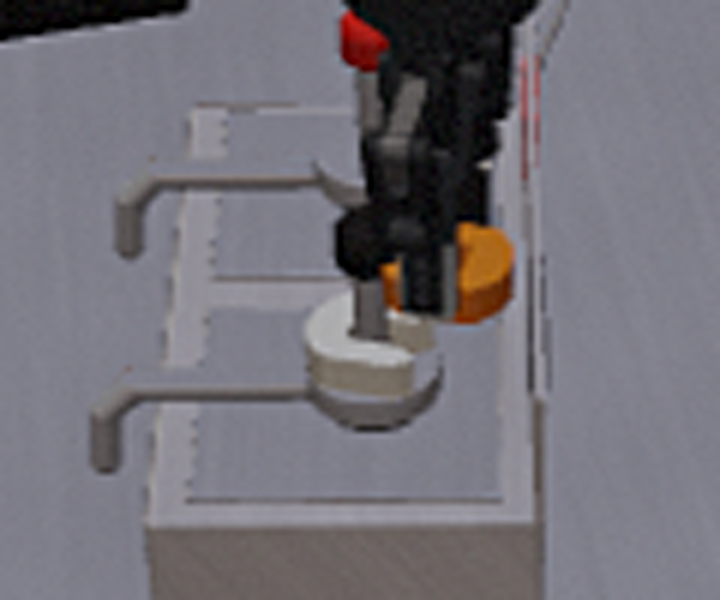

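```bash
python3 -m inch '[[0,0.009,0,0,0,0],[0,0.008,0,0,0,0],[0,0,0,0,0,0],[0,0,0,0,0,0]]';python3 go.py .5765 .0887 .2055
python3 - <<'E'
from h import *
for n in ('wrist','side'):
    p=shot(n);im=p['pixels']
    if n=='side': im=cv2.resize(im[140:240,240:360],(720,600),interpolation=cv2.INTER_CUBIC)
    cv2.imwrite(f'pics/e_{n}.png',im)
E
```

```text
time_s: 11.93
tcp_pos: [0.5766, 0.0889, 0.2076]
tcp_rot: [[0.395, -0.001, -0.919], [0.919, -0.0, 0.395], [-0.001, -1.0, 0.001]]
ft_force: [-0.1, 0.2, 0.5]
finger_gap: 0.0427
t 11.9333 tcp [0.5766 0.0889 0.2076] yawx 66.75747225387211 ytool [-0.0011 -0.0002 -1.    ] F [-0.0721  0.1867  0.4811] M [-0.0175  0.0362  0.0108] gap 0.04274594010263795
world [-0.0001 -0.0002 -0.0021] tool [-0.0002  0.0021  0.    ]
```

View pics/e_wrist.png

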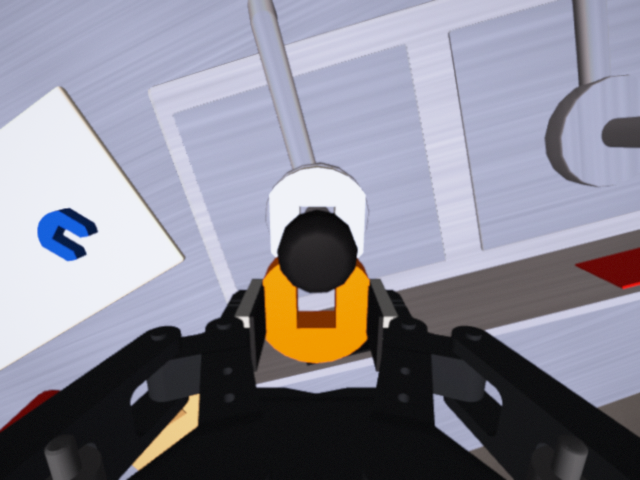

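View pics/e_side.png

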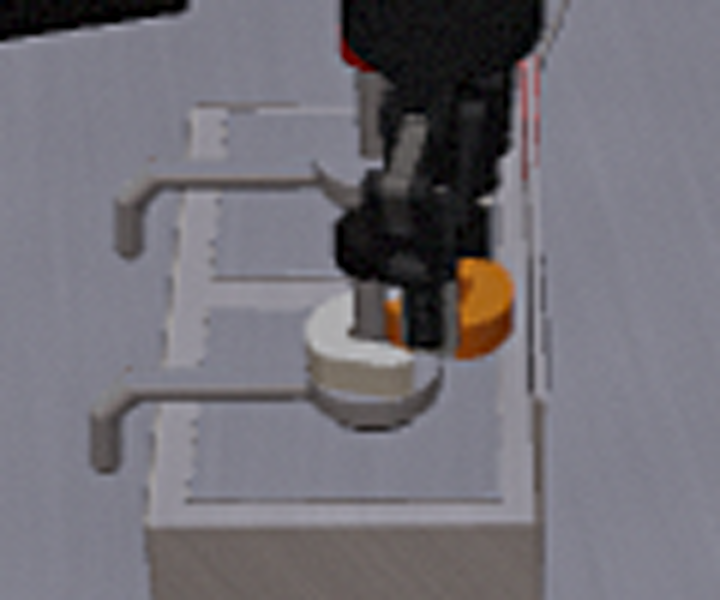

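```bash
python3 -m inch '[[0,0.002,0,0,0,0],[0,0,0.004,0,0,0],[0,0,0.004,0,0,0],[0,0,0.004,0,0,0],[0,0,0,0,0,0]]'; python3 -m inch '[[0,0,0.003,0,0,0],[0,0,0.003,0,0,0],[0,0,0.003,0,0,0],[0,0,0,0,0,0]]';  python3 go.py .5475 .1012 .2055;python3 - <<'E'
from h import *
p=shot('wrist');cv2.imwrite('pics/g1.png',p['pixels'])
E
```

```text
time_s: 12.45
tcp_pos: [0.5652, 0.0941, 0.2064]
tcp_rot: [[0.394, 0.0, -0.919], [0.919, 0.0, 0.394], [0.0, -1.0, 0.0]]
ft_force: [-0.7, -0.6, -0.7]
finger_gap: 0.0428
time_s: 12.78
tcp_pos: [0.5572, 0.0975, 0.2062]
tcp_rot: [[0.394, -0.0, -0.919], [0.919, 0.0, 0.394], [0.0, -1.0, 0.0]]
ft_force: [-0.5, 0.1, -1.3]
finger_gap: 0.0431
t 12.7833 tcp [0.5572 0.0975 0.2062] yawx 66.77062886872507 ytool [-0.      0.0001 -1.    ] F [-0.5324  0.0932 -1.3205] M [0.0384 0.0012 0.027 ] gap 0.04310751235797591
world [-0.0097  0.0037 -0.0007] tool [-0.0005  0.0007  0.0104]
```

View pics/g1.png

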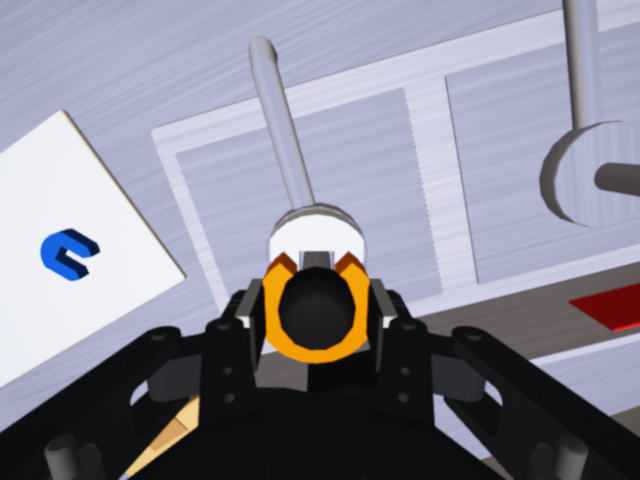

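```bash
python3 -m inch '[[0,0,0.003,0,0,0],[0,0,0.003,0,0,0],[0,0,0.002,0,0,0],[0,0,0,0,0,0]]'; python3 -m inch '[[0,0,0.001,0,0,0],[0,0,0,0,0,0]]';python3 -m inch '[[0,0,0.001,0,0,0],[0,0,0,0,0,0]]'; python3 go.py .5475 .1012 .2055
```

```text
time_s: 13.17
tcp_pos: [0.55, 0.1006, 0.2062]
tcp_rot: [[0.394, -0.0, -0.919], [0.919, 0.0, 0.394], [-0.0, -1.0, 0.0]]
ft_force: [-0.3, 0.1, -0.3]
finger_gap: 0.0428
time_s: 13.33
tcp_pos: [0.5494, 0.1009, 0.2062]
tcp_rot: [[0.395, 0.0, -0.919], [0.919, 0.0, 0.395], [0.0, -1.0, -0.0]]
ft_force: [0.0, 0.8, 0.7]
finger_gap: 0.043
time_s: 13.5
tcp_pos: [0.5485, 0.1012, 0.2061]
tcp_rot: [[0.395, -0.0, -0.919], [0.919, -0.0, 0.395], [-0.0, -1.0, 0.0]]
ft_force: [0.8, 0.6, -0.3]
finger_gap: 0.0431
t 13.5 tcp [0.5485 0.1012 0.2061] yawx 66.75177286816931 ytool [-0. -0. -1.] F [ 0.8398  0.5608 -0.3072] M [-0.0051  0.0023 -0.0479] gap 0.04312380897227755
world [-0.001  -0.     -0.0006] tool [-0.0004  0.0006  0.0009]
```

```bash
python3 -m inch '[[0,0,0.001,0,0,0],[0,0,0,0,0,0]]'|grep -E 'pos|force'; python3 -m inch '[[0,0,0.0007,0,0,0],[0,0,0,0,0,0]]'|grep -E 'pos|force'
```

```text
tcp_pos: [0.5475, 0.1016, 0.2061]
ft_force: [0.2, -0.1, -0.3]
tcp_pos: [0.5469, 0.1019, 0.2061]
ft_force: [-0.1, -0.2, -0.5]
```

```bash
python3 -m inch '[[0,0,0.0006,0,0,0],[0,0,0,0,0,0]]'|grep -E 'pos|force'
python3 - <<'E'
from h import *
p=shot('wrist');im=p['pixels'];cv2.imwrite('pics/g2.png',cv2.resize(im[200:380,220:420],(667,600),interpolation=cv2.INTER_CUBIC))
p=shot('side');im=p['pixels'];cv2.imwrite('pics/g2s.png',cv2.resize(im[140:240,240:360],(720,600),interpolation=cv2.INTER_CUBIC))
E
```

```text
tcp_pos: [0.5463, 0.1022, 0.2061]
ft_force: [0.0, -0.2, -0.9]
```

View pics/g2.png

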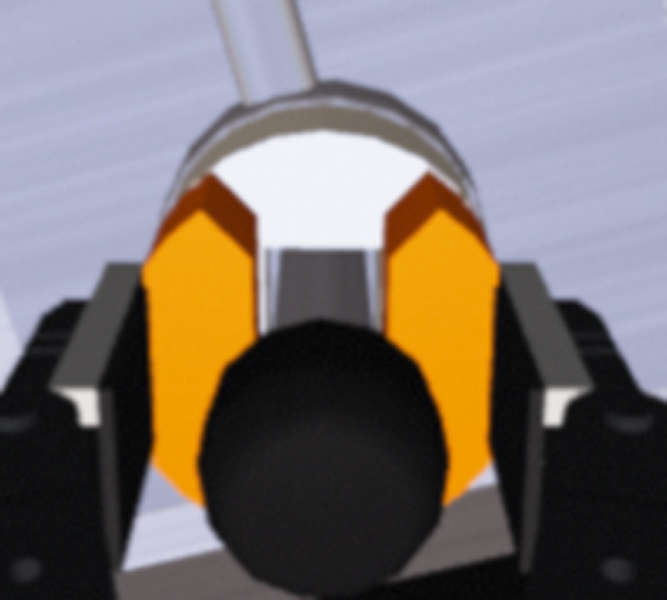

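View pics/g2s.png

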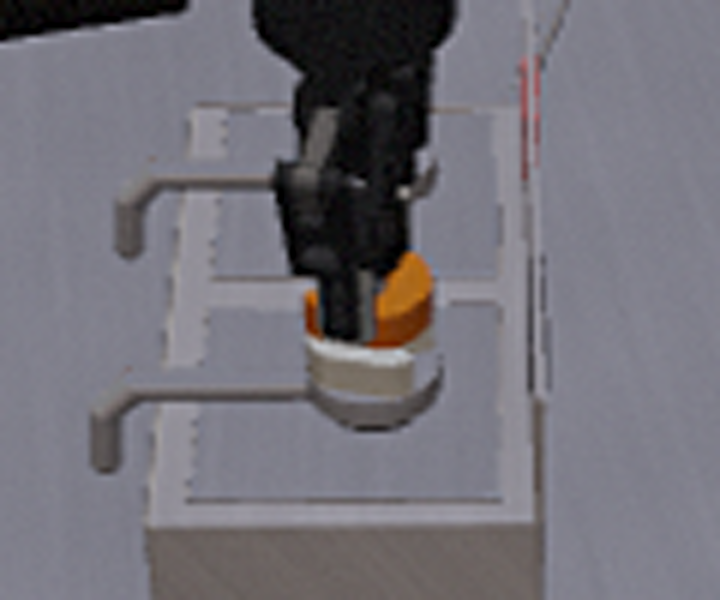

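```bash
for i in 1; do python3 -m inch '[[0,0,0.0006,0,0,0],[0,0,0,0,0,0]]'|grep -E 'pos|force'; python3 -m inch '[[0,0,0.0006,0,0,0],[0,0,0,0,0,0]]'|grep -E 'pos|force'; done
```

```text
tcp_pos: [0.5459, 0.1023, 0.2061]
ft_force: [1.3, -0.7, 0.2]
tcp_pos: [0.5455, 0.1025, 0.2062]
ft_force: [2.5, -1.4, -2.1]
```

```bash
python3 -m inch '[[0,0,-0.001,0,0,0],[0,0.002,0,0,0,0],[0,0.002,0,0,0,0],[0,0,0,0,0,0]]'|grep -E 'pos|force'; python3 -m inch '[[0,0.001,0,0,0,0],[0,0,0,0,0,0]]'|grep -E 'pos|force'; python3 -m inch '[[0,0.001,0,0,0,0],[0,0,0,0,0,0]]'|grep -E 'pos|force'
```

```text
tcp_pos: [0.5459, 0.1022, 0.2016]
ft_force: [0.5, -0.4, -0.9]
tcp_pos: [0.5461, 0.1022, 0.2009]
ft_force: [0.2, 0.3, -0.7]
tcp_pos: [0.5462, 0.1022, 0.2]
ft_force: [0.3, -0.0, -0.9]
```

```bash
python3 -m inch '[[0,0.0007,0,0,0,0],[0,0,0,0,0,0]]'|grep -E 'pos|force'; python3 -m inch '[[0,0.0007,0,0,0,0],[0,0,0,0,0,0]]'|grep -E 'pos|force'; python3 -m inch '[[0,0.0007,0,0,0,0],[0,0,0,0,0,0]]'|grep -E 'pos|force'
```

```text
tcp_pos: [0.5462, 0.1022, 0.1993]
ft_force: [0.4, -0.2, -0.8]
tcp_pos: [0.5463, 0.1022, 0.1988]
ft_force: [-0.5, -0.8, -0.6]
tcp_pos: [0.5466, 0.1022, 0.1987]
ft_force: [-2.0, -0.4, 6.7]
```

```bash
python3 -m inch '[[0,-0.0006,0,0,0,0],[0,0,0,0,0,0]]'|grep -E 'pos|force'; python3 -m inch '[[0,0,0,0,0,0],[0,0,0,0,0,0],[0,0,0,0,0,0],[0,0,0,0,0,0]]' 0.3
python3 - <<'E'
from h import *
p=shot('wrist');im=p['pixels'];cv2.imwrite('pics/g3.png',cv2.resize(im[200:380,220:420],(667,600),interpolation=cv2.INTER_CUBIC))
p=shot('side');im=p['pixels'];cv2.imwrite('pics/g3s.png',cv2.resize(im[140:240,240:360],(720,600),interpolation=cv2.INTER_CUBIC))
E
```

```text
tcp_pos: [0.5463, 0.1022, 0.1988]
ft_force: [-0.1, 0.4, 2.6]
time_s: 16.1
tcp_pos: [0.5462, 0.1022, 0.1985]
tcp_rot: [[0.395, -0.0, -0.919], [0.919, -0.0, 0.395], [-0.0, -1.0, 0.0]]
ft_force: [0.1, 0.7, -0.2]
finger_gap: 0.0553
```

View pics/g3.png

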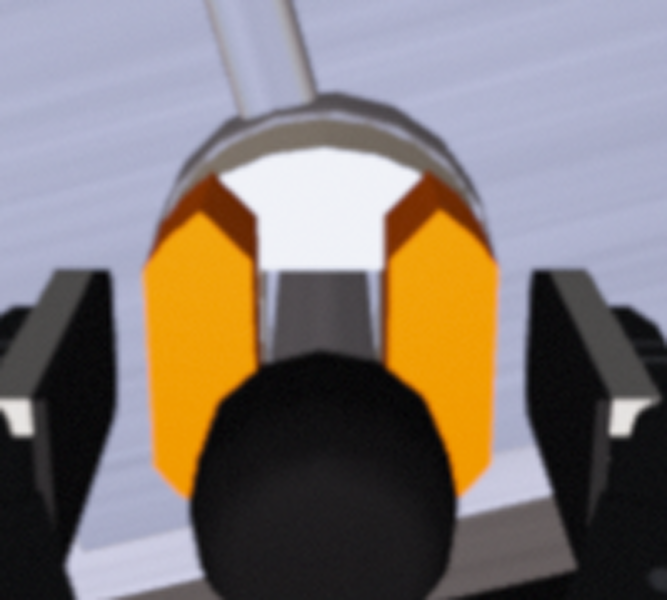

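View pics/g3s.png

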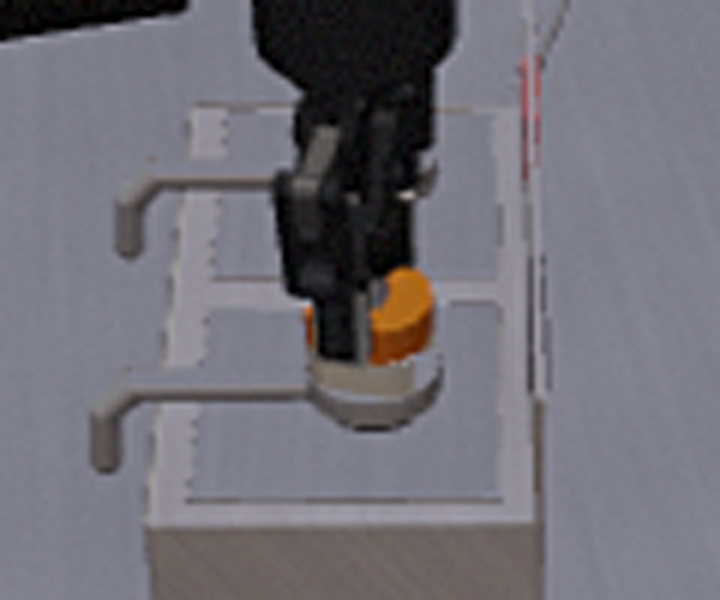

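```bash
python3 -m inch '[[0,-0.01,0,0,0,0],[0,-0.02,0,0,0,0],[0,-0.03,0,0,0,0],[0,-0.03,0,0,0,0],[0,-0.03,0,0,0,0]]'; python3 -m inch '[[0,-0.02,0,0,0,0],[0,0,0,0,0,0],[0,0,0,0,0,0]]'
python3 - <<'E'
from fit import *
np.set_printoptions(precision=4,suppress=True)
p=shot('wrist');im=p['pixels'];cv2.imwrite('pics/g4.png',im)
hsv=cv2.cvtColor(im,cv2.COLOR_BGR2HSV)
m=((hsv[...,0]>8)&(hsv[...,0]<22)&(hsv[...,1]>140)&(hsv[...,2]>20))
n,l,st,_=cv2.connectedComponentsWithStats(m.astype(np.uint8));print(st)
dark=cv2.dilate((im.max(axis=2)<90).astype(np.uint8),np.ones((5,5)))>0
keep=np.zeros_like(m);keep[120:330,230:410]=1
def cost(v):
    R=render(p,(.5462+v[0]*.001,.1022+v[1]*.001,np.radians(156.8)+v[2]*.05),.1885,S=3)
    return (np.abs(R-m)*keep*~dark).sum()
for a in (-2,0,2):
    o=minimize(cost,[0,0,a],method='Nelder-Mead',options=dict(initial_simplex=np.array([[0,0,a],[3,0,a],[0,3,a],[0,0,a+2]]),xatol=.02,fatol=.3))
    print(.5462+o.x[0]*.001,.1022+o.x[1]*.001,156.8+np.degrees(o.x[2]*.05),o.fun)
E
python3 go.py
```

```text
time_s: 16.62
tcp_pos: [0.5458, 0.1021, 0.3208]
tcp_rot: [[0.395, 0.0, -0.919], [0.919, 0.0, 0.395], [0.0, -1.0, -0.0]]
ft_force: [1.0, 0.2, 0.3]
finger_gap: 0.0558
time_s: 16.87
tcp_pos: [0.5467, 0.1023, 0.3401]
tcp_rot: [[0.395, 0.002, -0.919], [0.919, 0.0, 0.395], [0.001, -1.0, -0.002]]
ft_force: [-0.2, -0.5, -0.3]
finger_gap: 0.0556
[[     0      0    640    480 305943]
 [   289    200     22     56    630]
 [   322    200     20     56    618]
 [   253    332      1      1      1]
 [   256    335      1      1      1]
 [   261    342      1      1      1]
 [   269    352      1      1      1]
 [   275    357      1      1      1]
 [   277    363      1      1      1]
 [   277    366      1      1      1]
 [   285    366      1      1      1]
 [   286    376      1      1      1]]
0.5456830942839845 0.10165943279098714 156.3651372973936 146.98039215686273
0.5453507432239205 0.10179612357810669 158.01791707357637 143.0
0.5456908189748537 0.10183012735583742 156.55358748677952 144.76078431372548
t 16.9167 tcp [0.5463 0.1022 0.3389] yawx 66.75298981241103 ytool [ 0.0005  0.0001 -1.    ] F [-0.36    0.416  -1.1157] M [ 0.0323 -0.0396  0.0163] gap 0.05559959137039262
```

View pics/g4.png

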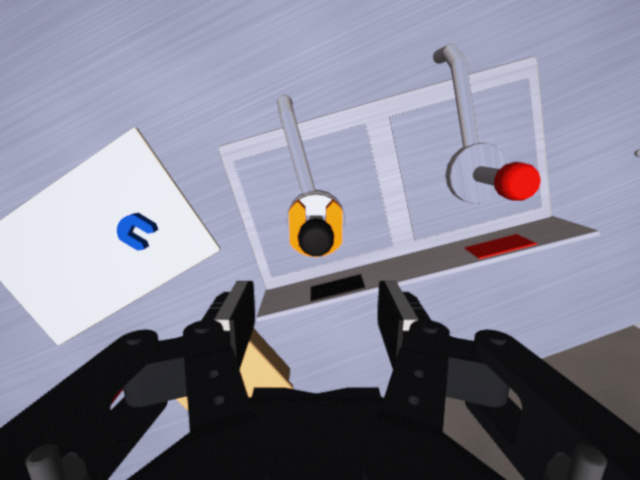

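```bash
python3 -m inch '[[0,0.01,-0.0012,0,0,0],[0,0.015,0,0,0,0],[0,0.015,0,0,0,0],[0,0.015,0,0,0,0],[0,0.01,0,0,0,0]]' -1 30; python3 -m inch '[[0,0.007,0,0,0,0],[0,0,0,0,0,0],[0,0,0,0,0,0],[0,0,0,0,0,0]]'; python3 go.py .5474 .1014 .25;python3 - <<'E'
from h import *
p=shot('wrist');im=p['pixels'];cv2.imwrite('pics/k1.png',im)
p=shot('side');im=p['pixels'];cv2.imwrite('pics/k1s.png',cv2.resize(im[120:240,240:360],(600,600),interpolation=cv2.INTER_CUBIC))
E
```

```text
time_s: 17.33
tcp_pos: [0.5463, 0.1015, 0.2713]
tcp_rot: [[0.395, -0.003, -0.919], [0.919, -0.001, 0.395], [-0.002, -1.0, 0.002]]
ft_force: [-0.5, -0.3, 1.2]
finger_gap: -0.0001
time_s: 17.67
tcp_pos: [0.5474, 0.1018, 0.2671]
tcp_rot: [[0.395, 0.0, -0.919], [0.919, 0.0, 0.395], [0.0, -1.0, -0.0]]
ft_force: [-0.3, 0.1, -0.3]
finger_gap: -0.0001
t 17.6667 tcp [0.5474 0.1018 0.2671] yawx 66.75645773518494 ytool [ 0.0004  0.0001 -1.    ] F [-0.3015  0.071  -0.3349] M [ 0.0423 -0.0455  0.0116] gap -5.637932482749939e-05
world [-0.     -0.0004 -0.0171] tool [-0.0003  0.0171 -0.0001]
```

View pics/k1.png

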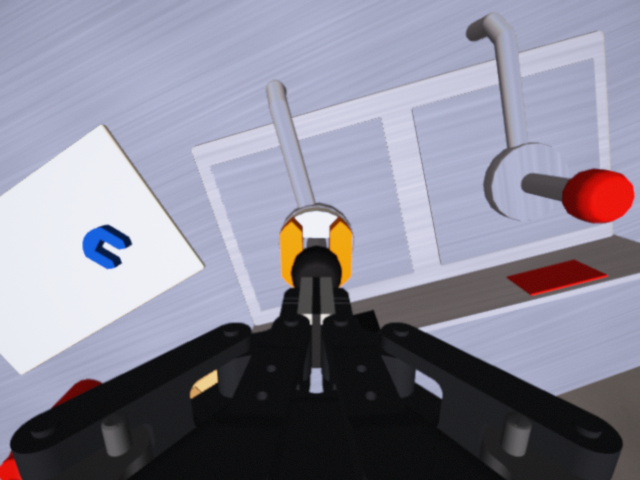

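View pics/k1s.png

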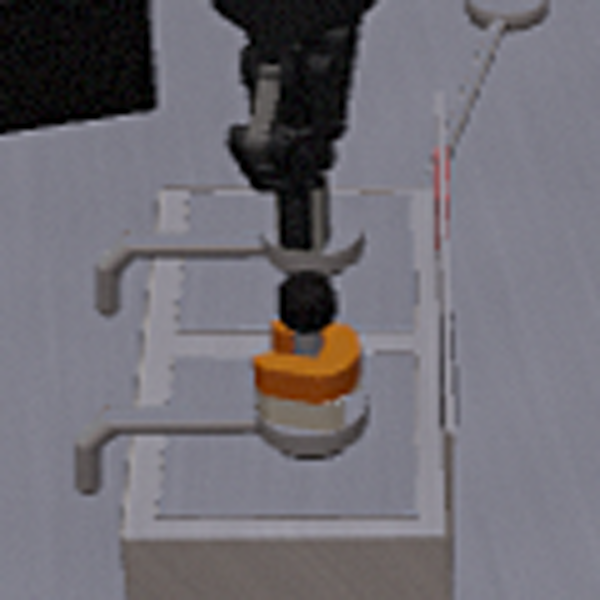

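```bash
python3 -m inch '[[0,0.006,0,0,0,0],[0,0.006,0,0,0,0],[0,0.003,0,0,0,0],[0,0,0,0,0,0]]'|grep -E 'pos|force'; python3 -m inch '[[0,0.002,0,0,0,0],[0,0.002,0,0,0,0],[0,0,0,0,0,0]]'|grep -E 'pos|force';python3 -m inch '[[0,0.002,0,0,0,0],[0,0.002,0,0,0,0],[0,0,0,0,0,0]]'|grep -E 'pos|force'
```

```text
tcp_pos: [0.5469, 0.1016, 0.2506]
ft_force: [0.8, 0.2, -0.4]
tcp_pos: [0.5473, 0.1017, 0.2475]
ft_force: [0.3, 0.4, 1.6]
tcp_pos: [0.5473, 0.1017, 0.2434]
ft_force: [-0.6, 0.4, 3.8]
```

```bash
python3 -m inch '[[0,0.002,0,0,0,0],[0,0.002,0,0,0,0],[0,0.002,0,0,0,0],[0,0,0,0,0,0]]'|grep -E 'pos|force'; python3 -m inch '[[0,0.0015,0,0,0,0],[0,0,0,0,0,0]]'|grep -E 'pos|force';python3 -m inch '[[0,0.001,0,0,0,0],[0,0,0,0,0,0]]'|grep -E 'pos|force'; python3 -m inch '[[0,0.0007,0,0,0,0],[0,0,0,0,0,0]]'|grep -E 'pos|force'
```

```text
tcp_pos: [0.5473, 0.1017, 0.2372]
ft_force: [0.4, 0.9, 5.1]
tcp_pos: [0.5473, 0.1017, 0.236]
ft_force: [0.3, -0.5, 4.5]
tcp_pos: [0.5473, 0.1017, 0.235]
ft_force: [0.4, -0.1, 4.8]
tcp_pos: [0.5474, 0.1018, 0.2345]
ft_force: [0.3, -0.1, 4.6]
```

```bash
python3 -m inch '[[0,0.0007,0,0,0,0],[0,0,0,0,0,0]]'|grep -E 'pos|force'; python3 -m inch '[[0,0.0006,0,0,0,0],[0,0,0,0,0,0]]'|grep -E 'pos|force'
```

```text
tcp_pos: [0.5476, 0.1018, 0.2344]
ft_force: [-1.0, -0.5, 10.3]
tcp_pos: [0.5478, 0.1018, 0.2342]
ft_force: [-1.3, -0.8, 14.9]
```

```bash
python3 -m inch '[[0,-0.003,0,0,0,0],[0,-0.005,0,0,0,0],[0,-0.005,0,0,0,0],[0,-0.005,0,0,0,0],[0,-0.008,0,0,0,0]]'|grep -E 'pos|force'; python3 -m inch '[[0,-0.03,0,0,0,0],[0,-0.03,0,0,0,0],[0,-0.03,0,0,0,0],[0,0,0,0,0,0],[0,0,0,0,0,0]]'|grep -E 'time|pos|force';python3 - <<'E'
from h import *
p=shot('wrist');im=p['pixels'];cv2.imwrite('pics/n1.png',im)
p=shot('side');im=p['pixels'];cv2.imwrite('pics/n1s.png',cv2.resize(im[120:240,240:360],(600,600),interpolation=cv2.INTER_CUBIC))
p=shot('scene');im=p['pixels'];cv2.imwrite('pics/n1c.png',cv2.resize(im[160:280,320:480],(800,600),interpolation=cv2.INTER_CUBIC))
E
```

```text
tcp_pos: [0.547, 0.1017, 0.2591]
ft_force: [-0.4, -0.9, -1.0]
time_s: 20.6
tcp_pos: [0.548, 0.1019, 0.3507]
ft_force: [1.2, -0.3, -0.8]
```

View pics/n1.png

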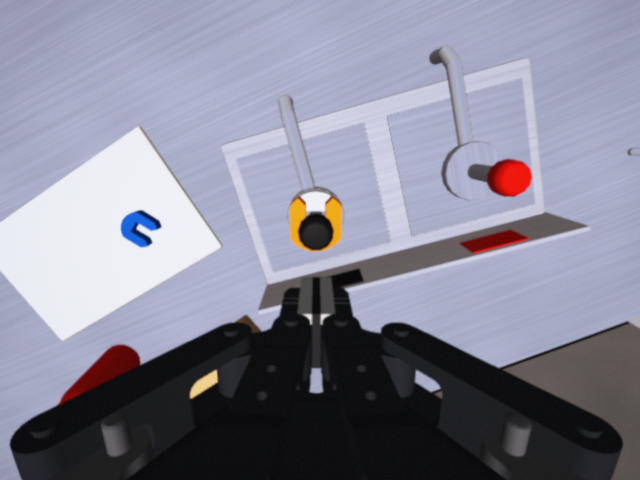

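View pics/n1s.png

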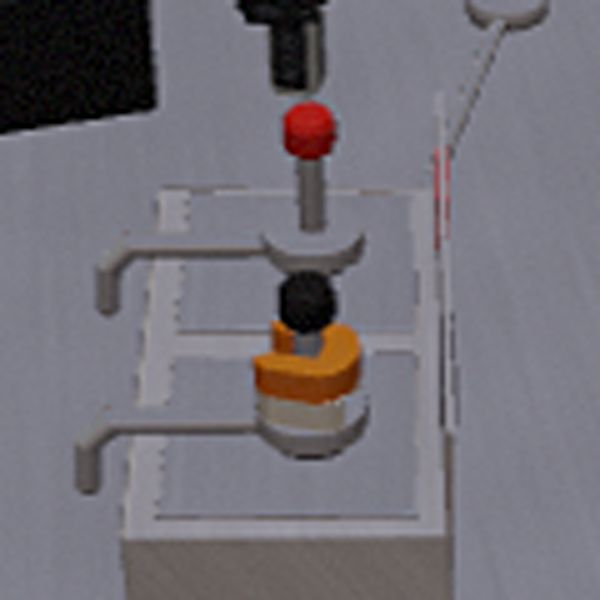

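View pics/n1c.png

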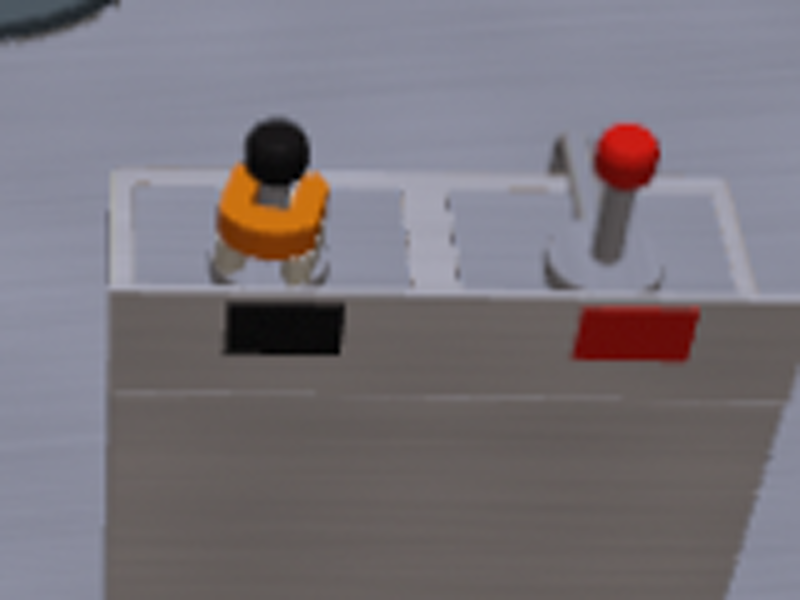

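```bash
python3 -c "
from rig import r
print(r.hand_in())"
```

```text
the job is handed in; nothing more can be done
None
```

The black-knob pump now carries the orange collar flat on top of the white one, and the job was handed in at about 21 s.

- **Collar fitted:** I took the orange collar off the board by its flats and put it down between the stem and the splash panel, already facing the final way. I then slid it onto the stem until I felt a 2.9 N stop, backed off about 1 mm and lowered it onto the white collar. A 6.7 N touch showed it was down, and I let go.
- **Slots opposite:** Because the collar went in already facing the right way, I did not turn it on the stem. The camera fits put the orange slot at about 157° and the white slot at -23°, which is opposite to within about 1 to 2°. The stem sits about 1.3 mm behind the orange collar's centre, which counts as fully home.
- **Knob pressed:** With the fingers shut I pressed the knob about 14 mm. The spring gave about 5 N, then the stop came in sharply to 15 N. After that I lifted clear.
- **Last pictures:** They show the knob back up, the orange collar flat on the white, the white slot still facing the panel, and the robot touching nothing. The blue collar and the red-knob pump were not touched. The bottle and meal box show only in part, but the arm went nowhere near them.

No check failed. The one disagreement was the first knob sighting, about 1.5 mm off in x; the closer look and the felt contact agreed with each other. I did not run the angle fits again after pressing, only looked at the pictures.

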